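Pin back the sprung tension wheel of a tube mixer

TASK

The mixer's belt is about to be renewed, so lock its sprung tension wheel back: take the steel locking pin out of the tube rack, put its foot through the hole in the wheel's lug, swing the wheel round against its spring with the pin, and feel for the bore in the plate below, still holding the wheel, until the pin drops in fully home and keeps the wheel locked when you let go. The foot of the pin may slide on the plate or tap it, but only lightly: never force it against the drive (45 N is too much). Leave the tubes standing in the rack and the beaker and timer where they are.

Things in the scene. Friction and masses are not known exactly. Their poses are not given: they have to be found in the camera images.
- drive: Fixed belt drive of a tube mixer, cover off. Origin on the bench, on the tension wheel's vertical pivot axis; z up. Grey base 250 x 190 x 24 mm (x -145 to +105, y -95 to +95 mm). White housing 85 mm high at y +113 to +203 mm. Two pulleys, tops 63 mm high, at x -105, y -55 and +50 mm. Pivot stub 66 mm high.
- bore_range (a point): Point on the drive, not on the bore: middle of where the bore may lie, 55 mm from the pivot along the drive's +x, on the top (40 mm high) of the flat 130 x 130 mm clamp plate under the wheel. The plate's only bore, 11.5 mm across, 16 mm deep, also 55 mm from the pivot, is up to 0.22 rad either way round the pivot from here, unmeasured: under the lug's hole at wheel 0.48 to 0.92.
- wheel (a joint): Angle of the sprung tension wheel about its vertical pivot, rad: 0 at rest on its stop, where it starts (lug 0.7 rad clockwise of the drive's +x, seen from above), growing counterclockwise to a hard stop at 1.05. The spring pushes it back with 0.10 N m at 0, plus 0.18 N m per rad: at the lug's hole 2 N at rest, about 4 N at the bore.
- lug_hole (a point): Centre of the hole in the wheel's lug, at its top face, 51 mm above the bench; through hole 12.5 mm across, 2 mm chamfer, 55 mm from the pivot; x outward from the pivot, z up. The dark steel wheel: disc of radius 36 mm, 8 mm thick, 3 mm clear of the plate below, with a lug 34 x 32 mm round this hole and, on the side away from it, a roller of radius 18 mm, top 74 mm high.
- pin: Loose steel locking pin, about 90 g, upright in the rack. Origin at the centre of its foot, z up along it. Round shank 10 mm across, 24 mm long, last 2 mm tapering to 8 mm; above it a square head 22 x 22 mm, 44 mm tall (24 to 68 mm from the origin), sides along x and y. Racked, the head rests on the rack's top; home, it rests on the lug, the foot 24 mm below the lug's top face.
- rack: Heavy fixed orange tube rack 75 x 200 x 50 mm (x, y, z), origin under its centre. Three real holes, 13 mm across, 40 mm deep, along its y axis at -65, 0 and +65 mm, hold the pin and the two tubes in any order; the other round marks are blind.
- tube_a: Capped sample tube standing in the rack, 10 mm across, with a round white cap 16 mm across whose top is 14 mm above the rack's top; leave it. Origin at its foot.
- tube_b: Second tube, the same as tube_a; leave it.
- beaker: Empty glass beaker, 66 mm across, 85 mm high, standing on the bench; leave it. Origin under its centre.
- timer: Flat black bench timer 65 x 65 x 16 mm on the bench; leave it. Origin under its centre.

How it is judged:
On the way, in this order (a step that is already met when the one before it is completed fails the run):
1. the pin's foot is in the hole of the wheel's lug (z of pin in the frame of lug_hole below -0.004 m and horizontal distance between pin and lug_hole below 0.007 m), for 0.1 s.
2. the wheel is swung back against its spring with the pin in the lug (all of step 1 and value of joint wheel above 0.3 rad), for 0.1 s.
At the end, for the whole second after the job is handed in: The wheel stays swung back at 0.4 to 1.0 rad with the pin standing through the lug in the bore: foot at least 21 mm below the lug's top face (head within 3 mm of the lug), within 7 mm of the hole's centre, leaning less than 0.15 rad, at rest and let go (value of joint wheel between 0.4 and 1 rad and z of pin in the frame of lug_hole below -0.021 m and horizontal distance between pin and lug_hole below 0.007 m and angle between pin's own z axis and vertical below 0.15 rad and linear speed of pin below 0.02 m/s); the robot touches nothing.
It fails at once if the pin is forced against the drive (45 N or more between them) (contact force between pin and drive above 45 N).
It fails at once if a tube is pulled out or tipped (distance of any of tube_a, tube_b from where it was at the start of the episode above 0.012 m).
It fails at once if the beaker or the timer is shifted (distance of any of beaker, timer from where it was at the start of the episode above 0.02 m).
It also fails if it takes over 72 s, if anything falls off the work surface, if the arm or the gripper's body presses on something with over 40 N, if the wrist force passes 120 N, or if a joint passes its speed limit or range.

ROBOT

A 7-joint arm with a two-finger parallel gripper is mounted at the origin on the work surface. World frame = base frame: x ahead of the robot, y to its left, z up, the work surface at z = 0. Lengths are in m, angles in rad, forces in N, time in s.
With the tool pointing down it reaches from about 0.425 to 0.925 m from the base axis. Payload 6.8 kg.
Tool frame: the origin (TCP) lies at the very end of the fingers, on their centre line; the grasp point (between the pads) lies r.pinch_z behind it (r.pinch_z is the distance from the TCP to the grasp point, in m); z points along the fingers, y is the line along which they close (so a half turn about z gives the same grasp; the last joint's range is limited). The gripper opens to 85 mm and grips with 20 to 120 N. Pads are 22 mm wide; open, the fingers measure 114 mm over their backs; the gripper's body (76 mm by 85 mm) begins 54 mm behind the grasp point. The pads swing forward as they close: fully open they stand 13 mm farther back than shut.
Start: joints at [1.238, 0.477, 0.022, 1.555, -0.011, 1.109, -0.083], TCP at [0.15, -0.658, 0.231] pointing down, gripper open.
Joint ranges: [-2.96, 2.96], [-0.34, 2.1], [-1.41, 1.46], [0.24, 2.44], [-1.37, 4.51], [0.17, 1.92], [-2.96, 2.96]. Speed limits (rad/s): [2.39, 2.39, 3.14, 3.14, 3.14, 3.14, 3.14].

INTERFACE

Orientations are given as a rotation vector (axis times angle).
In Python, from bench import status, grab_frame, camera_model, r gives the robot as it stands. The module is installed in compiled form; this text tells all that it offers.
- The arm moves only by the shell command python3 -m creep 'ROWS' [FORCE]. ROWS is text: rows parted by semicolons, each of 7 numbers parted by spaces: the turn, a rotation vector about the tool's x, y, z in rad, then the shift along the tool's x, y, z in mm, then the opening, from -1 (shut) to 1 (fully open). In form: rx ry rz tx ty tz fingers; .... A call has 1 to 10 rows; each row is the pose to reach, as a shift and turn from the pose commanded when the call began, along the tool's axes at that moment; what a row does not reach only later rows make up. A row lasts 1/8 s, in which the tool goes at most 62.5 mm and 10.7 degrees, less where a joint would pass 70% of its speed; a pose out of reach is approached as far as the arm can. A call with a gripper value outside its range is refused whole. The fingers move at their own pace and stop on an object; FORCE is the grip in N (left out, the last holds). Time passes only in rows, so rows that repeat a pose let the fingers close. It gives the time, the measured TCP pose, the force, the opening and the grip force at its end, in the units of the state.
- status.get_obs(): the state, without advancing time (a new reading comes with each control period).
- grab_frame(name): name is "side" or "top" or "wrist"; returns (picture, depth): 420x560x3 uint8, red, green, blue; 420x560 float32, m along the optical axis (not along the pixel's ray), 0 where there is no reading.
- camera_model(name): a dict with "K" (3x3 intrinsics, pixels), "D" ([k1, k2, p1, p2, k3] as OpenCV has them; the pictures are not rectified), "rvec" (rotation vector, rad) and "tvec" (3), from world to camera coordinates, as OpenCV has them. Camera axes: x right, y down, z forward; pixel columns grow to the right and rows downward; lengths in m; the calibration is good to about 2 mm. A picture is of the moment at which its call begins: read the wrist's pose just before it. camera_model takes no time and is no camera call; for the wrist camera it gives the pose at the moment of the call.
- r.hand_in(): hands the job in; it is judged then, once.
The state is a dict: "clock": time; "joints": joint angles; "qvel": joint speeds; "tau": joint torques, N m; "tcp_pos": TCP position; "orientation": TCP orientation; "contact_force": force on the tool from outside, world axes, zero at the start; "moment": the same for the moment, N m; "grip_width": finger opening in m; "gripper_force": force on a finger pad.
Only numpy, scipy, OpenCV 4.12 (cv2) and the standard library are available. Lean on these libraries where they do the work, as an engineer would, in place of code of your own. Each camera call takes 0.05 s, during which the arm holds its last target. There are 200 camera calls.

## Working session

There is one attempt and no reset: what is moved stays moved. The work goes in short steps, Python scripts to look and compute and a shell command to move; the robot and the scene stay as the last step left them, time stands still between calls to the robot, and variables do not carry over. Pictures are saved under pics/ and viewed, at most 10 in all, crops included, and the job is handed in when it is done.

```bash
mkdir -p pics; ls
cat > h.py <<'E'
import numpy as np, cv2
from bench import status, grab_frame, camera_model, r
def shot(n,f):
    m=camera_model(n); p,d=grab_frame(n); cv2.imwrite('pics/'+f+'.png',cv2.cvtColor(p,cv2.COLOR_RGB2BGR)); np.savez('pics/'+f,p=p,d=d,**{k:np.array(v) for k,v in m.items()}); return p,d,m
def ray(m,uv):
    K=np.array(m['K'],float);D=np.array(m['D'],float).ravel();R=cv2.Rodrigues(np.array(m['rvec'],float))[0];t=np.array(m['tvec'],float).ravel()
    q=cv2.undistortPoints(np.array(uv,float).reshape(-1,1,2),K,D)[:,0]
    d=np.c_[q,np.ones(len(q))]@R
    return -R.T@t,d
def onz(m,uv,z):
    c,d=ray(m,uv); return c+d*((z-c[2])/d[:,2])[:,None]
def px(m,P):
    return cv2.projectPoints(np.array(P,float).reshape(-1,1,3),np.array(m['rvec'],float),np.array(m['tvec'],float),np.array(m['K'],float),np.array(m['D'],float))[0][:,0]
def cloud(m,d):
    v,u=np.mgrid[:420,:560]; c,dr=ray(m,np.c_[u.ravel(),v.ravel()]); return (c+dr*d.reshape(-1,1)).reshape(420,560,3)
def axes(): # tool axes in world as columns
    o=status.get_obs(); return np.array(o['tcp_pos']),cv2.Rodrigues(np.array(o['orientation'],float))[0]
E
python3 - <<'E'
from h import *
print(status.get_obs(), r.pinch_z)
shot('top','top0');shot('side','side0')
E
```

```text
pics
{'clock': 0.0, 'joints': array([ 1.23790752,  0.4778003 ,  0.02237999,  1.55639128, -0.01151882,
        1.10932076, -0.08309109]), 'qvel': array([-1.45311820e-03, -4.13111745e-04, -6.77113122e-04, -7.27366266e-04,
        6.53663694e-05, -3.38504704e-04,  9.10499404e-04]), 'tau': array([ 6.92622743e-04, -5.96452117e+01,  1.60786740e+00, -2.81192029e+01,
        1.23925356e-02,  9.30491136e-03,  9.73416803e-06]), 'tcp_pos': array([ 0.15030029, -0.65747245,  0.23035178]), 'orientation': array([-3.12002413e+00, -3.52136790e-01,  5.23928206e-04]), 'contact_force': array([ 0.16646517, -0.10429406,  0.18491819]), 'moment': array([ 0.00821535, -0.05600556, -0.01912751]), 'gripper_force': 0.0, 'grip_width': 0.08578256439783517} 0.0187
```

View pics/top0.png

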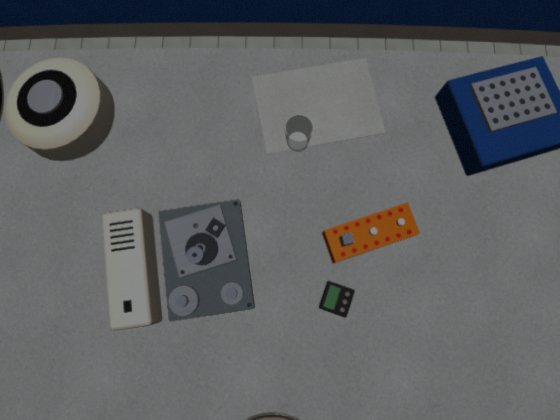

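View pics/side0.png

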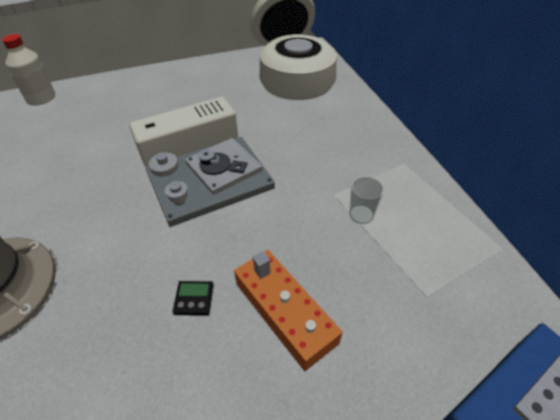

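Top view: the pin's head is in the rack's left end (347,239), with tubes at (374,231) and (401,222). The drive is at left, hub near (200,248), lug hole near (216,228), pulleys at (183,300) and (232,293).

Run:
```python
from h import *
f=np.load('pics/top0.npz');p=f['p'];d=f['d'];m=f
hsv=cv2.cvtColor(p,cv2.COLOR_RGB2HSV)
C=cloud(m,d)
Z=C[...,2]
o=((hsv[...,0]<20)&(hsv[...,1]>150)&(hsv[...,2]>80)&(abs(Z-.05)<.006)).astype(np.uint8)
o=cv2.morphologyEx(o,cv2.MORPH_CLOSE,np.ones((9,9)))
c=max(cv2.findContours(o,0,2)[0],key=cv2.contourArea)[:,0]
P=onz(m,c,.05)[:,:2].astype(np.float32); print('rack',cv2.minAreaRect(P*1000))
for n,(u,v),z in [('pin',(347,239),.094),('t1',(374,231),.064),('t2',(401,222),.064),('hole',(216,228),.051),('hub',(200,248),.066),('pul1',(183,300),.063),('pul2',(232,293),.063)]:
    print(n,onz(m,[(u,v)],z)[0].round(4),Z[v-3:v+4,u-3:u+4].round(3).ravel()[::6])
b=cv2.resize(p[195:325,150:260],None,fx=5,fy=5,interpolation=cv2.INTER_CUBIC)
b2=cv2.resize(p[195:270,310:425],None,fx=3,fy=3,interpolation=cv2.INTER_CUBIC)
im=np.zeros((600,800,3),np.uint8); b=cv2.convertScaleAbs(b[:600],alpha=1.8); im[:b.shape[0],:550]=b; im[:225,550:800]=b2[:,:250]
cv2.imwrite('pics/crop0.png',im[...,::-1])
```

```text
rack ((512.84814453125, -212.79519653320312), (72.82457733154297, 199.5246124267578), 18.86747932434082)
pin [ 0.4902 -0.1506  0.094 ] [0.095 0.092 0.093 0.093 0.095 0.093 0.095 0.093 0.093]
t1 [ 0.5119 -0.2147  0.064 ] [0.063 0.05  0.061 0.061 0.063 0.062 0.063 0.05  0.049]
t2 [ 0.5322 -0.2747  0.064 ] [0.048 0.047 0.064 0.064 0.062 0.064 0.063 0.05  0.051]
hole [0.5167 0.1299 0.051 ] [0.047 0.048 0.049 0.038 0.039 0.038 0.038 0.048 0.049]
hub [0.4708 0.1599 0.066 ] [0.065 0.062 0.065 0.066 0.07  0.07  0.071 0.071 0.06 ]
pul1 [0.3609 0.1914 0.063 ] [0.072 0.066 0.073 0.072 0.073 0.072 0.072 0.075 0.07 ]
pul2 [0.377  0.0884 0.063 ] [0.07  0.072 0.076 0.073 0.074 0.073 0.072 0.072 0.073]
```

View pics/crop0.png

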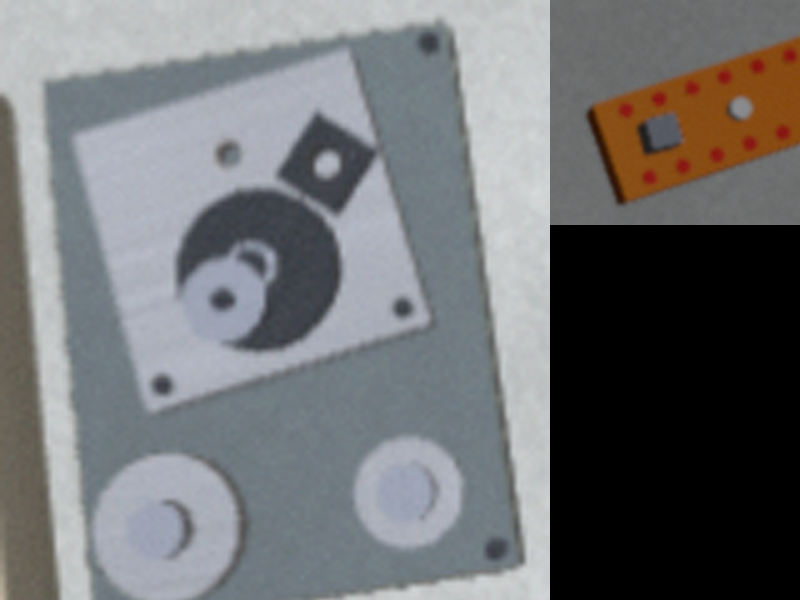

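The crop shows the lug hole at (215.4,227.8), the disc centre near (201.6,249), and a round hole in the plate at (195.8,225.6), a bore candidate. The pin is grey and square, in the rack's left hole.

Run:
```python
from h import *
f=np.load('pics/top0.npz');m=f;p=f['p']
H=onz(m,[(215.4,227.8)],.051)[0];B=onz(m,[(195.8,225.6)],.04)[0];W=onz(m,[(201.6,249)],.051)[0]
pu=onz(m,[(150+167/5,195+528/5),(150+408/5,195+492/5)],.063)
print('H',H,'B',B,'W',W,pu, 'dist pul',np.linalg.norm(pu[0]-pu[1]))
for P in(H,B): 
  v=(P-W)[:2]; print(np.linalg.norm(v),np.arctan2(v[1],v[0]))
e=(pu[0]-pu[1])[:2];print('drive yaw',np.arctan2(e[1],e[0])-np.pi/2)
# base outline corners z=.024
c=onz(m,[(150+45/5,195+82/5),(150+450/5,195+24/5),(150+522/5,195+565/5)],.024);print(c)
v=c[1]-c[2];print(np.linalg.norm(v),np.arctan2(v[1],v[0]))
# refine pin head top: mean of points near z .094
C=cloud(m,f['d']);q=C[225:255,335:360].reshape(-1,3);q=q[(q[:,2]>.085)&(q[:,2]<.1)];print('pin',len(q),q.mean(0),cv2.minAreaRect((q[:,:2]*1000).astype(np.float32)))
tcp,R=axes();print(tcp,R.round(4))
fs=np.load('pics/side0.npz')
C=cloud(fs,fs['d']);q=C[245:280,245:280].reshape(-1,3);q=q[(q[:,2]>.088)&(q[:,2]<.1)];print('pin side',len(q),q.mean(0))
```

```text
H [0.51715329 0.1312521  0.051     ] B [0.52324583 0.17737668 0.04      ] W [0.47008789 0.15949897 0.051     ] [[0.35967034 0.19050757 0.063     ]
 [0.37618869 0.08924656 0.063     ]] dist pul 0.10259946253574602
0.05489114110881172 -0.5405387480234737
0.05608368238972226 0.3244300255438397
drive yaw 0.16170226154451184
[[0.55772351 0.2680231  0.024     ]
 [0.58690912 0.08209549 0.024     ]
 [0.34465608 0.04326747 0.024     ]]
0.24534496319128782 0.15892707490437155
pin 110 [ 0.4916699  -0.15224509  0.09278782] ((492.06964111328125, -152.41656494140625), (19.881162643432617, 22.174898147583008), 14.350831985473633)
[ 0.15033698 -0.65749832  0.23043055] [[ 9.748e-01  2.229e-01 -5.000e-04]
 [ 2.229e-01 -9.748e-01  1.600e-03]
 [-1.000e-04 -1.700e-03 -1.000e+00]]
pin side 166 [ 0.48996396 -0.15427453  0.09280676]
```

```bash
python3 -m creep '0 0 -0.104 445 -417 30 0.3; 0 0 -0.104 445 -417 30 0.3; 0 0 -0.104 445 -417 30 0.3; 0 0 -0.104 445 -417 30 0.3; 0 0 -0.104 445 -417 30 0.3; 0 0 -0.104 445 -417 30 0.3; 0 0 -0.104 445 -417 30 0.3; 0 0 -0.104 445 -417 30 0.3; 0 0 -0.104 445 -417 30 0.3; 0 0 -0.104 445 -417 30 0.3' 40
python3 -m creep '0 0 0 0 0 0 0.3; 0 0 0 0 0 0 0.3; 0 0 0 0 0 0 0.3; 0 0 0 0 0 0 0.3'
python3 - <<'E'
from h import *
tcp,R=axes();print(tcp,R.round(4),status.get_obs()['grip_width'])
p,d,m=shot('wrist','w1')
print(px(m,[(.491,-.152,.094),(.5125,-.2135,.064)]))
E
```

```text
clock: 1.35
tcp_pos: [0.4923, -0.1497, 0.2011]
orientation: [-3.098, -0.517, -0.0]
contact_force: [1.0, -0.1, 0.4]
grip_width: 0.0558
gripper_force: 0.0
clock: 1.85
tcp_pos: [0.4908, -0.1535, 0.2013]
orientation: [3.099, 0.511, -0.0]
contact_force: [0.2, 0.3, -0.3]
grip_width: 0.0553
gripper_force: 0.0
[ 0.49075768 -0.15352972  0.20130345] [[ 9.471e-01  3.208e-01 -2.000e-04]
 [ 3.208e-01 -9.471e-01 -3.000e-04]
 [-3.000e-04  3.000e-04 -1.000e+00]] 0.05534549926159278
[[281.21946237 204.86500342]
 [348.83211754 195.73111131]]
```

View pics/w1.png

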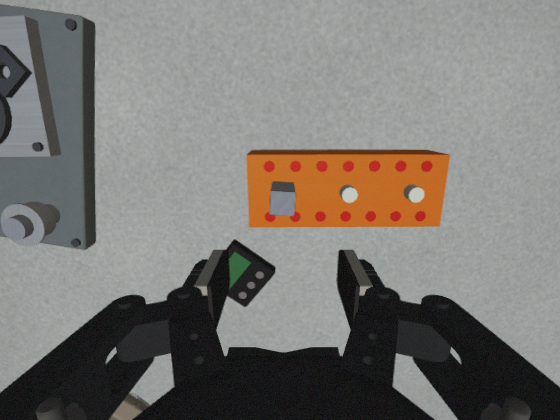

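Wrist view: the pin's head top face is near (283,203), square with the rack, and the tubes' caps are at (349,194) and (415,194). Predicted positions agree within about 2 px.

Run:
```python
from h import *
f=np.load('pics/w1.npz');m=f
C=cloud(m,f['d']);q=C[180:222,262:305];k=abs(q[...,2]-.094)<.006
v,u=np.nonzero(k);uv=np.c_[u+262,v+180].astype(np.float32);print(len(uv),uv.min(0),uv.max(0))
P=onz(m,uv,.094)[:,:2]*1000;print(cv2.minAreaRect(P.astype(np.float32)),q[k][:,2].mean())
tcp,R=axes();
g=np.r_[np.array(cv2.minAreaRect(P.astype(np.float32))[0])/1000,.070];print('delta tool mm',(R.T@(g-tcp)*1000).round(1))
```

```text
640 [269. 189.] [294. 215.]
((493.288818359375, -151.55084228515625), (23.01459503173828, 21.86373519897461), 14.839512825012207) 0.093986975136133
delta tool mm [  2.9  -0.9 131.3]
```

```bash
python3 -m creep '0 0 0.055 3 -1 40 0.3; 0 0 0.055 3 -1 80 0.3; 0 0 0.055 3 -1 105 0.3; 0 0 0.055 3 -1 122 0.3; 0 0 0.055 3 -1 131 0.3; 0 0 0.055 3 -1 131 0.3; 0 0 0.055 3 -1 131 0.3'
python3 -m creep '0 0 0 0 0 0 -1; 0 0 0 0 0 0 -1; 0 0 0 0 0 0 -1; 0 0 0 0 0 0 -1; 0 0 0 0 0 0 -1; 0 0 0 0 0 0 -1; 0 0 0 0 0 0 -1' 60
```

```text
clock: 2.78
tcp_pos: [0.4945, -0.1506, 0.0711]
orientation: [3.112, 0.428, 0.002]
contact_force: [-0.6, -0.3, 0.1]
grip_width: 0.0555
gripper_force: 0.0
clock: 3.65
tcp_pos: [0.4944, -0.1505, 0.071]
orientation: [3.112, 0.429, 0.002]
contact_force: [-1.1, -0.6, 6.0]
grip_width: 0.0209
gripper_force: 59.0
```

```bash
python3 -m creep '0 0 0 0 0 -15 -1; 0 0 0 0 0 -45 -1; 0 0 0 0 0 -80 -1; 0 0 0 0 0 -94 -1; 0 0 0 0 0 -94 -1'
python3 -m creep '0 0 0 20 -53 0 -1; 0 0 0 40 -106 0 -1; 0 0 0 59 -159 0 -1; 0 0 0 79 -212 0 -1; 0 0 0 93 -250 0 -1; 0 0 0 98 -265 0 -1; 0 0 0 98 -265 0 -1; 0 0 0 98 -265 0 -1; 0 0 0 98 -265 0 -1'
python3 - <<'E'
from h import *
tcp,R=axes();print(tcp,R.round(4),status.get_obs()['grip_width'])
p,d,m=shot('wrist','w2')
print(px(m,[(.5172,.1313,.051),tcp-[0,0,.045],(.5222,.177,.04)]))
shot('top','top1')
E
```

```text
clock: 4.28
tcp_pos: [0.4942, -0.1506, 0.165]
orientation: [3.111, 0.428, 0.003]
contact_force: [-0.1, 0.2, -1.5]
grip_width: 0.021
gripper_force: 59.3
clock: 5.4
tcp_pos: [0.5166, 0.1292, 0.1641]
orientation: [3.112, 0.424, -0.001]
contact_force: [0.3, 0.2, -1.0]
grip_width: 0.021
gripper_force: 59.3
[0.51662156 0.12918676 0.16408178] [[ 9.635e-01  2.676e-01 -4.000e-04]
 [ 2.676e-01 -9.635e-01 -9.000e-04]
 [-6.000e-04  8.000e-04 -1.000e+00]] 0.020972840294545787
[[280.65055699 202.62015036]
 [282.8329796  231.49403853]
 [233.6011318  181.22593553]]
```

View pics/w2.png

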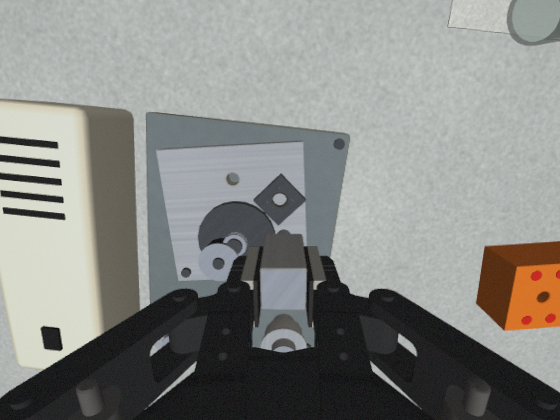

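Lug hole at about (279.5,200), bore at about (232.5,178.5), pin held with its foot near (284,231). I'll measure these by mask and crop.

Run:
```python
from h import *
f=np.load('pics/w2.npz');m=f;p=f['p'];d=f['d'];g=cv2.cvtColor(p,cv2.COLOR_RGB2GRAY)
S=g[185:215,262:298];_,b=cv2.threshold(S,0,255,cv2.THRESH_OTSU)
for c in cv2.findContours(b,cv2.RETR_CCOMP,2)[0]:
    M=cv2.moments(c)
    if 30<M['m00']<400: uv=(M['m10']/M['m00']+262,M['m01']/M['m00']+185);print('hole?',M['m00'],uv,onz(m,[uv],.051)[0])
S=g[168:190,222:244];_,b=cv2.threshold(S,0,255,cv2.THRESH_OTSU+1)
for c in cv2.findContours(b,cv2.RETR_EXTERNAL,2)[0]:
    M=cv2.moments(c)
    if 30<M['m00']<400: uv=(M['m10']/M['m00']+222,M['m01']/M['m00']+168);print('bore?',M['m00'],uv,onz(m,[uv],.04)[0])
print(d[222:262:3,284].round(3))
b=cv2.resize(p[160:320,220:340],None,fx=5,fy=5,interpolation=cv2.INTER_CUBIC)[:600]
cv2.imwrite('pics/crop1.png',b[:600,:,::-1])
print(px(m,[(.4,0,0)])*0, camera_model('wrist')['K'][0])
```

```text
hole? 104.5 (279.25996810207334, 198.7352472089314) [0.52030292 0.13343157 0.051     ]
bore? 115.5 (232.1024531024531, 178.83261183261183) [0.52398487 0.1788023  0.04      ]
[0.283 0.283 0.285 0.194 0.172 0.168 0.164 0.16  0.156 0.152 0.148 0.147
 0.142 0.139]
[[0. 0.]] [299.61941251   0.         282.93608924]
```

View pics/crop1.png

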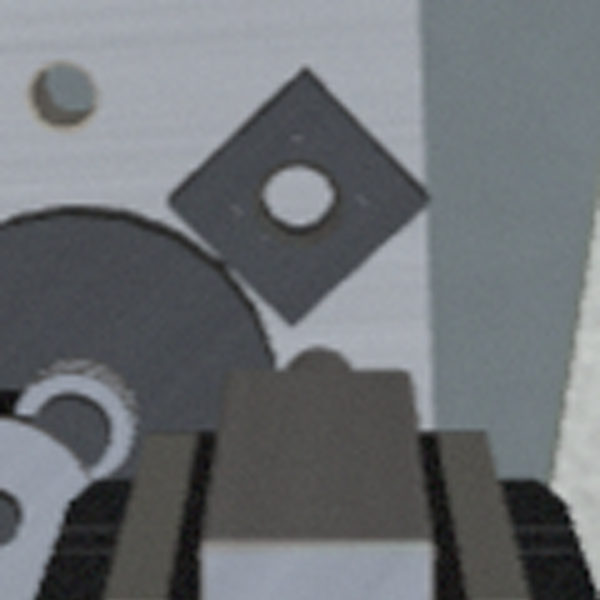

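Run:
```python
from h import *
f=np.load('pics/w2.npz')
tcp=np.array([.51662,.12919,.16408]);x=np.array([.9635,.2676]);y=np.array([.2676,-.9635])
F=onz(f,[(284,229.6)],tcp[2]-.044)[0][:2]-x*.0045
H=onz(f,[(279.8,199.2)],.051)[0][:2]; W=None
print('wrist foot-tcp in tool',x@(F-tcp[:2]),y@(F-tcp[:2]),'hole-foot',x@(H-F),y@(H-F))
t=np.load('pics/top1.npz');C=cloud(t,t['d']);u,v=px(t,[(.5166,.1292,.188)])[0].astype(int);print(u,v)
b=cv2.resize(t['p'][v-25:v+35,u-40:u+40],None,fx=8,fy=8,interpolation=cv2.INTER_CUBIC);cv2.imwrite('pics/crop2.png',b[...,::-1])
# head top racked, top0: gray face (low saturation) inside the rack region
p=np.load('pics/top0.npz');s=cv2.cvtColor(p['p'],cv2.COLOR_RGB2HSV)[225:255,335:360];
k=(s[...,1]<80)&(s[...,2]>s[...,2][s[...,1]<80].mean());vv,uu=np.nonzero(k);uv=np.c_[uu+335,vv+225].astype(np.float32)
P=onz(p,uv,.094)[:,:2];print('pin top racked',cv2.minAreaRect((P*1000).astype(np.float32)),len(P))
```

```text
wrist foot-tcp in tool -0.00276830352261698 0.0007774457048912939 hole-foot 0.007027542383878331 -0.0034026387875412357
203 217
pin top racked ((503.7154541015625, -146.3826141357422), (46.451568603515625, 21.972505569458008), 27.158658981323242) 93
```

```bash
python3 -m creep '0 0 0 5 -3 20 -1; 0 0 0 5 -3 40 -1; 0 0 0 5 -3 54 -1; 0 0 0 5 -3 58 -1; 0 0 0 5 -3 58 -1; 0 0 0 5 -3 58 -1'
python3 - <<'E'
from h import *
tcp,R=axes();print(tcp,R.round(4))
p,d,m=shot('wrist','w3')
u,v=px(m,[tcp-[0,0,.045]])[0].astype(int);print(u,v)
b=cv2.resize(p[v-65:v+35,u-60:u+60],None,fx=6,fy=6,interpolation=cv2.INTER_CUBIC);cv2.imwrite('pics/crop3.png',b[...,::-1])
E
```

```text
clock: 6.25
tcp_pos: [0.5211, 0.1357, 0.1069]
orientation: [-3.112, -0.429, -0.002]
contact_force: [-0.3, -1.2, -0.8]
grip_width: 0.0207
gripper_force: 59.3
[0.52106529 0.13565033 0.10687087] [[ 9.628e-01  2.704e-01  1.200e-03]
 [ 2.704e-01 -9.628e-01  3.000e-04]
 [ 1.200e-03  0.000e+00 -1.000e+00]]
282 231
```

View pics/crop3.png

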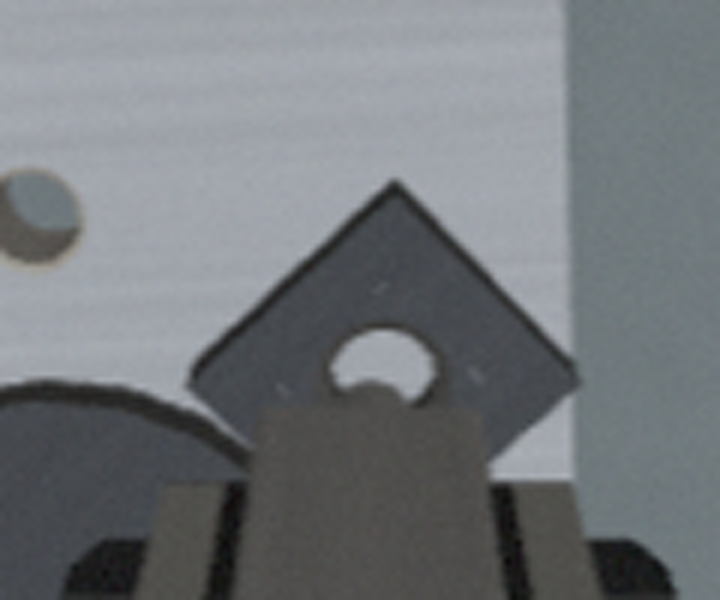

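Hole centre is at crop (384,375), i.e. pixel (286,228.5). The foot's front edge is at crop (377,380), i.e. (284.8,229.3).

Run:
```python
from h import *
f=np.load('pics/w3.npz');z=.1069
x=np.array([.9628,.2704]);y=np.array([.2704,-.9628]);o=np.array([222,166.])
e=onz(f,[o+np.array([328,368])/6,o+np.array([440,368])/6,o+np.array([384,326])/6],.051)[:,:2];print('width',np.linalg.norm(e[0]-e[1]))
H1=e[2]-x*np.linalg.norm(e[0]-e[1])/2;H=onz(f,[o+np.array([384,374])/6],.051)[0][:2]
F=onz(f,[o+np.array([377,380])/6],z-.044)[0][:2]-x*.0045
for h in(H,H1):print(h,x@(h-F),y@(h-F))
print(F, x@(F-[.5211,.1357]),y@(F-[.5211,.1357]))
```

```text
width 0.013171910321360827
[0.52000911 0.13305634] 0.0007919253026644707 0.0009094786991980296
[0.519406  0.1329096] 0.00017157056088716978 0.0008876769693150088
[0.51900082 0.13371778] -0.0025570828114722852 0.001340861596566994
```

```bash
python3 -m creep '0 0 0 0.5 0.9 4 -1; 0 0 0 0.5 0.9 8 -1; 0 0 0 0.5 0.9 10 -1; 0 0 0 0.5 0.9 12 -1; 0 0 0 0.5 0.9 13 -1;  0 0 0 0.5 0.9 13 -1'
```

```text
clock: 7.05
tcp_pos: [0.5212, 0.1348, 0.0932]
orientation: [3.112, 0.429, -0.0]
contact_force: [-0.1, -0.2, -1.2]
grip_width: 0.0209
gripper_force: 59.3
```

```bash
python3 -m creep '0 0 0 0 0 2 -1; 0 0 0 0 0 4 -1; 0 0 0 0 0 4 -1; 0 0 0 0 0 4 -1; 0 0 0 3.8 -4.0 4 -1; 0 0 0 7.2 -8.3 4 -1;  0 0 0 10.1 -13 4 -1; 0 0 0 12.6 -17.9 4 -1; 0 0 0 12.6 -17.9 4 -1; 0 0 0 12.6 -17.9 4 -1'
```

```text
clock: 8.3
tcp_pos: [0.5284, 0.1552, 0.0892]
orientation: [3.112, 0.429, -0.0]
contact_force: [-2.0, -3.3, -2.5]
grip_width: 0.0207
gripper_force: 59.2
```

```bash
python3 -m creep '0 0 0 1.6 -5.1 0 -1; 0 0 0 2.9 -10.4 0 -1; 0 0 0 3.8 -15.8 0 -1; 0 0 0 4.1 -21.3 0 -1; 0 0 0 4.1 -21.3 0 -1; 0 0 0 4.1 -21.3 0 -1'
python3 - <<'E'
from h import *
tcp,R=axes();print(tcp,R.round(4))
p,d,m=shot('wrist','w4')
u,v=px(m,[tcp-[0,0,.045]])[0].astype(int);print(u,v)
b=cv2.resize(p[v-65:v+35,u-60:u+60],None,fx=6,fy=6,interpolation=cv2.INTER_CUBIC);cv2.imwrite('pics/crop4.png',b[...,::-1])
E
```

```text
clock: 9.05
tcp_pos: [0.527, 0.1769, 0.0894]
orientation: [3.112, 0.429, 0.001]
contact_force: [-1.3, -4.7, -1.5]
grip_width: 0.0211
gripper_force: 59.3
[0.52699528 0.1768882  0.08936689] [[ 9.628e-01  2.703e-01  4.000e-04]
 [ 2.703e-01 -9.628e-01 -1.000e-04]
 [ 4.000e-04  2.000e-04 -1.000e+00]]
282 231
```

View pics/crop4.png

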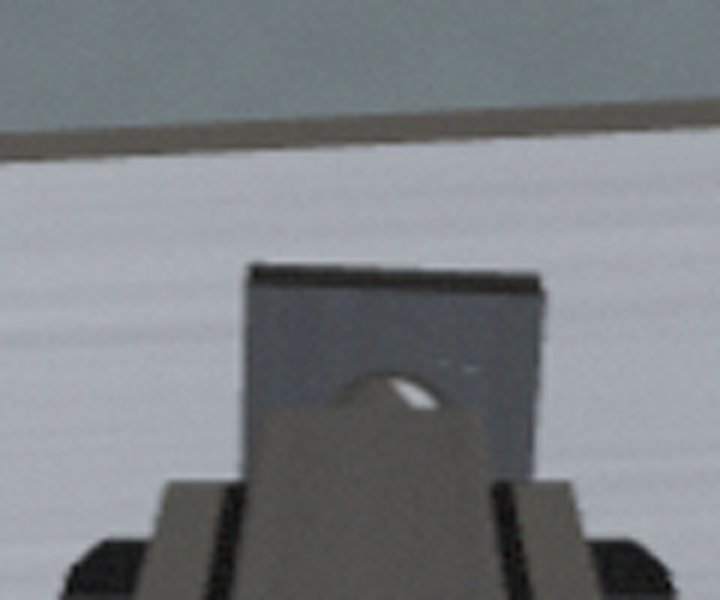

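```bash
python3 -m creep '0 0 0 -0.8 0 0 -1; 0 0 0 -0.8 0 0 -1; 0 0 0 -0.8 0 0 -1'; python3 -m creep '0 0 0 0 0 2 -1; 0 0 0 0 0 3 -1; 0 0 0 0 0 3.5 -1; 0 0 0 0 0 4 -1; 0 0 0 0 0 4 -1'
```

```text
clock: 9.48
tcp_pos: [0.5266, 0.1768, 0.0895]
orientation: [-3.112, -0.428, -0.002]
contact_force: [1.2, -5.5, -2.0]
grip_width: 0.0206
gripper_force: 59.1
clock: 10.1
tcp_pos: [0.5263, 0.1769, 0.0855]
orientation: [-3.112, -0.429, -0.001]
contact_force: [3.0, -2.7, 1.4]
grip_width: 0.0207
gripper_force: 59.7
```

```bash
python3 -m creep '0 0 0 0 -0.5 0.5 -1; 0 0 0 0 -1 0.5 -1; 0 0 0 0 -1.5 0.5 -1; 0 0 0 0 -2 0.5 -1; 0 0 0 0 -2 0.5 -1'; python3 -m creep '0 0 0 0 -0.5 0.5 -1; 0 0 0 0 -1 0.5 -1; 0 0 0 0 -1 0.5 -1'
```

```text
clock: 10.72
tcp_pos: [0.5256, 0.1787, 0.0849]
orientation: [-3.112, -0.429, -0.0]
contact_force: [3.2, -4.9, 2.8]
grip_width: 0.0208
gripper_force: 59.8
clock: 11.1
tcp_pos: [0.5252, 0.1798, 0.0843]
orientation: [-3.112, -0.429, -0.0]
contact_force: [1.7, -3.8, 0.5]
grip_width: 0.021
gripper_force: 59.7
```

```bash
python3 -m creep '0 0 0 0 0 0.5 -1; 0 0 0 0 0 1 -1; 0 0 0 0 0 1 -1'; python3 -m creep '0 0 0 0 -0.5 0 -1; 0 0 0 0 -1 0 -1; 0 0 0 0 -1 0 -1'
```

```text
clock: 11.48
tcp_pos: [0.5253, 0.1797, 0.0833]
orientation: [-3.112, -0.429, -0.0]
contact_force: [2.8, -4.0, 0.5]
grip_width: 0.0208
gripper_force: 59.6
clock: 11.85
tcp_pos: [0.5249, 0.1805, 0.0833]
orientation: [3.112, 0.429, 0.0]
contact_force: [2.7, -4.2, 1.1]
grip_width: 0.0207
gripper_force: 59.6
```

```bash
python3 -m creep '0 0 0 0 0 0.5 -1; 0 0 0 0 0 1 -1; 0 0 0 0 0 1 -1';  python3 -m creep '0 0 0 0 0 0.5 -1; 0 0 0 0 0 1 -1; 0 0 0 0 0 1 -1'
```

```text
clock: 12.22
tcp_pos: [0.525, 0.1806, 0.0823]
orientation: [3.112, 0.429, 0.0]
contact_force: [3.3, -4.0, 0.9]
grip_width: 0.0208
gripper_force: 59.7
clock: 12.6
tcp_pos: [0.525, 0.1805, 0.0813]
orientation: [3.112, 0.429, 0.0]
contact_force: [2.9, -4.0, 0.1]
grip_width: 0.0209
gripper_force: 59.7
```

```bash
python3 -m creep '0 0 0 0.3 0 1 -1; 0 0 0 0.5 0 2 -1; 0 0 0 0.5 0 3 -1; 0 0 0 0.5 0 3 -1';  python3 -m creep '0 0 0 0 0 1 -1; 0 0 0 0 0 2 -1; 0 0 0 0 0 3 -1; 0 0 0 0 0 3 -1'
```

```text
clock: 13.1
tcp_pos: [0.5252, 0.1807, 0.0781]
orientation: [3.112, 0.429, -0.001]
contact_force: [3.4, -5.1, -0.8]
grip_width: 0.0206
gripper_force: 59.5
clock: 13.6
tcp_pos: [0.5253, 0.1807, 0.0751]
orientation: [3.112, 0.429, -0.0]
contact_force: [2.6, -3.8, 0.3]
grip_width: 0.0209
gripper_force: 59.6
```

```bash
python3 -m creep '0 0 0 0 0 1 -1; 0 0 0 0 0 2 -1; 0 0 0 0 0 2 -1; 0 0 0 0 0 2 -1';  python3 -m creep '0 0 0 0 0 0.5 -1; 0 0 0 0 0 1 -1; 0 0 0 0 0 1 -1'
```

```text
clock: 14.1
tcp_pos: [0.5253, 0.1807, 0.0731]
orientation: [3.112, 0.429, -0.0]
contact_force: [2.8, -3.7, -0.0]
grip_width: 0.0206
gripper_force: 59.5
clock: 14.48
tcp_pos: [0.5254, 0.1807, 0.0723]
orientation: [3.112, 0.429, -0.0]
contact_force: [2.0, -3.4, 0.4]
grip_width: 0.0207
gripper_force: 59.7
```

```bash
python3 -m creep '0 0 0 0 0 0.5 -1; 0 0 0 0 0 0.5 -1; 0 0 0 0 0 0.5 -1';  python3 -m creep '0 0 0 0 0 0.4 -1; 0 0 0 0 0 0.4 -1'
```

```text
clock: 14.85
tcp_pos: [0.5254, 0.1808, 0.072]
orientation: [3.112, 0.429, 0.0]
contact_force: [0.3, -5.5, 4.6]
grip_width: 0.0208
gripper_force: 60.1
clock: 15.1
tcp_pos: [0.5254, 0.1808, 0.0719]
orientation: [3.112, 0.429, 0.0]
contact_force: [-0.7, -4.8, 7.7]
grip_width: 0.0208
gripper_force: 60.7
```

```bash
python3 -m creep '0 0 0 0 0 0 0; 0 0 0 0 0 0 0.3; 0 0 0 0 0 0 0.3; 0 0 0 0 0 0 0.3; 0 0 0 0 0 0 0.3';  python3 -m creep '0 0 0 0 0 -10 0.3; 0 0 0 0 0 -40 0.3; 0 0 0 0 0 -80 0.3; 0 0 0 0 0 -100 0.3; 0 0 0 0 0 -100 0.3; 0 0 0 0 0 -100 0.3; 0 0 0 0 0 -100 0.3'
python3 - <<'E'
from h import *
p,d,m=shot('wrist','w5')
C=cloud(m,d);tcp,R=axes()
k=(C[...,2]>.085)&(C[...,2]<.105)&(np.hypot(C[...,0]-.5225,C[...,1]-.1787)<.025);q=C[k];print(len(q),np.median(q[:,2]),cv2.minAreaRect((q[:,:2]*1000).astype(np.float32)))
E
```

```text
clock: 15.72
tcp_pos: [0.5253, 0.1809, 0.0713]
orientation: [-3.112, -0.429, 0.0]
contact_force: [-0.5, 0.2, 0.0]
grip_width: 0.0554
gripper_force: 0.0
clock: 16.6
tcp_pos: [0.5247, 0.1804, 0.1703]
orientation: [3.112, 0.429, -0.003]
contact_force: [-0.1, -0.8, 0.1]
grip_width: 0.0557
gripper_force: 0.0
863 0.0953669886411351 ((525.2477416992188, 176.42376708984375), (22.165006637573242, 21.74778175354004), 15.896564483642578)
```

View pics/w5.png

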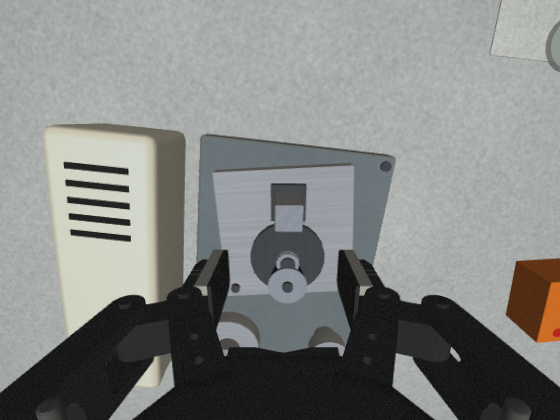

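The pin's head stands upright on the lug at (288,217). Its top is at 95 mm, which is the home height, and the wheel is still swung back with the gripper clear.

```bash
python3 -c "
from bench import r
print(r.hand_in())"
```

```text
the job is handed in; nothing more can be done
None
```

The pin stands fully home through the lug in the bore, the wheel stayed swung back after I let go, and I handed the job in at about 17 s of the 72 s allowed; no verdict came back.

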